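# Level the block bath, then hold its hidden clamp-bolt head

### The job

Turn the black foot knob of the block bath until the tilted platform sits level (the bubble midway between the vial's two black lines), then reach down into the narrow gap between the upright clamp bracket and the bath and grip the hidden hex head of the clamp bolt firmly, so that the bolt stops turning under the weight of the spanner left on its front nut. Do not touch the spanner or disturb the other things on the bench. Finish while still holding the bolt head still, with the platform still level, ready for a colleague to tighten the nut.

Things in the scene. Friction and masses are not known exactly. Their poses are not given: they have to be found in the camera images.
- bath_base: White housing of a dry-block bath, 180 (x) x 250 (y) x 85 mm high, blue sides, fixed to the bench. Origin: centre of its underside; z up; its front (display, clamp bracket) looks along its own -x. On it sits a hinged aluminium platform with a grey bath block, 100 x 120 mm, top 175 mm (vial on it 187 mm) above the bench. All offsets in these notes are along the axes of this housing.
- gap (a point): Middle of the gap, at the bolt's height. In front of it: the slotted clamp bracket (70 mm wide, centred on the bolt) and directly behind that the platform's upright lug, tops 174 mm above the bench; the lug's back face is 19 mm in front (-x) of this point, the bath's face 19 mm behind it (+x). The gap is open above and at both y ends; its floor is 35 mm below this point.
- platform (a joint): Tilt of the platform, rad: 0 = level; negative = knob side (+y) low, as it always is at the start, by 0.019 to 0.030. Its hinge runs along x at y = -55 mm, 104 mm above the bench. One radian of foot knob changes it by 0.0091 rad; it stays put when the knob is let go.
- foot_knob (a joint): Turn of the foot knob, rad: grows clockwise seen from above; the platform is level at 0, and the knob starts between -3.2 and -2.1 (two or three grasps' worth of turning). It can be turned past 0, which lifts the knob side too high.
- knob_grip (a point): Centre of the black fluted foot knob, 40 mm diameter, 22 mm high, upright axis, at x = 0, y = +85 mm, 159 mm above the bench (half its height). 35 mm clear to the bath, 28 mm free below its underside. Clockwise seen from above raises the low side (8 mm per turn). It turns with about 0.12 N m, in place, without rising, and stays where it is left.
- vial (a point): Centre of the spirit-level vial, 78 mm long and 14 mm thick, on top of the bath block, lying along y. Its two black lines lie 10 mm either side of this point.
- bubble_top (a point): Top of the pale bubble (13.5 mm long) in the vial; it shifts along the vial by 0.7 mm per 0.001 rad of tilt towards the high side and is midway between the lines when level.
- bolt_head (a point): Centre of the clamp bolt's hex head: 19 mm across flats, 8 mm thick along the bolt's axis (x), 150 mm above the bench, in the gap, 24 mm below the top of bracket and lug; at x = -73, y = -20 mm. Lug 12 mm in front, with a 17.6 mm thick sleeve between; bath 26 mm behind. Gripped from above, fingers closing along y; 3 mm behind its centre keeps fingers off the lug.
- clamp_bolt (a joint): Turn of the bolt with nut and spanner, rad: 0 = spanner handle level, pointing to -y; grows as it sinks (1.57 = hanging down). Starts between -0.35 and -0.05. At 0 two flats of the head are upright, facing +y and -y (again every 1.05). It turns stiffly (2.2 N m s/rad) and creeps at up to 0.02 rad/s under the spanner's weight until held; a grip may turn it a little, which is fine.
- spanner_end (a point): Open end of the short steel ring spanner (133 mm long) on the bolt's front nut, 117 mm from the bolt's axis, in a plane 30 mm in front (-x) of the head's centre. Not to be touched.
- spanner: The spanner itself; origin at the centre of its ring on the nut.
- sample_jar: Small brown jar, 48 mm diameter, 85 mm high, left of the bath. Origin under its centre. Leave alone.
- beaker: Clear beaker, 60 mm diameter, 75 mm high, right of the bath. Origin under its centre. Leave alone.
- screwdriver: Black screwdriver, 170 mm long, lying in front of the bath. Leave alone.
- stopwatch: Grey stopwatch, 65 x 50 x 18 mm, at the left. Leave alone.
- flask: Glass conical flask, 80 mm diameter, 115 mm high, at the right. Leave alone.
- reagent: White bottle, 64 mm diameter, 120 mm high, at the left. Leave alone.
- nut_tray: Grey tray of washers, 110 x 80 x 22 mm, at the right. Leave alone.

How it is judged:
By the outcome, as a careful person would: the job done as asked, in the order asked, and still so for the second after the job is handed in, while the arm keeps its last pose, push and grip.
It also fails if it takes over 54 s, if anything falls off the work surface, if the arm or the gripper's body presses on something with over 40 N, if the wrist force passes 120 N, or if a joint passes its speed limit or range.

### The arm

A 7-joint arm with a two-finger parallel gripper is mounted at the origin on the work surface. World frame = base frame: x ahead of the robot, y to its left, z up, the work surface at z = 0. Lengths are in m, angles in rad, forces in N, time in s.
With the tool pointing down it reaches from about 0.425 to 0.925 m from the base axis. Payload 6.8 kg.
Tool frame: the origin (TCP) lies on the front face of the gripper's body, between the roots of the fingers; the fingertips stand 73 mm ahead of it and the grasp point (between the pads) lies 54 mm ahead of it (env.nose_length is the distance from the TCP to the fingertips, in m); z points along the fingers, y is the direction in which the jaws open and shut (so a half turn about z gives the same grasp; the last joint's range is limited). The gripper opens to 85 mm and grips with 20 to 120 N. Pads are 22 mm wide; open, the fingers measure 114 mm over their backs; the gripper's body (76 mm by 85 mm) begins 54 mm behind the grasp point. The pads swing forward as they close: fully open they stand 13 mm farther back than shut.
Start: joints at [-1.259, 0.477, 0.022, 1.555, -0.011, 1.109, -0.083], TCP at [0.275, 0.616, 0.304] pointing down, gripper open.
Joint ranges: [-2.96, 2.96], [-0.34, 2.1], [-1.41, 1.46], [0.24, 2.44], [-1.37, 4.51], [0.17, 1.92], [-2.96, 2.96]. Speed limits (rad/s): [2.39, 2.39, 3.14, 3.14, 3.14, 3.14, 3.14].

### API

Orientations are given as a unit quaternion [w, x, y, z].
In Python, from cell import env, kin, camera, calibration, job gives the robot as it stands. The module is installed in compiled form; this text tells all that it offers. Calls block until the motion is done:
- env.reach(position, orientation): joint-space move of the TCP to a pose.
- env.movel(position, velocity=0.15, rot=None, stop_force=None): straight line of the TCP; rot=None keeps the orientation; velocity is the mean speed in m/s. With stop_force (N) it stops when the force on the tool has changed by that much, and returns True; else False.
- env.goto_joints(angles): joint-space move.
- env.grip(opening, f_grip=None): finger opening in m; f_grip is the grip in N (None keeps the last); returns when the fingers have stopped.
- env.dwell(seconds).
- kin.inverse_kinematics(position, orientation): joint angles nearest the present ones, or None.
- env.get_state(): the state.
- camera(name): name is "scene" or "top"; returns (picture, depth): 480x640x3 uint8, blue, green, red; 480x640 float32, m along the optical axis (not along the pixel's ray), 0 where there is no reading.
- calibration(name): a dict with "fx", "fy", "cx", "cy" (pixels), "rvec" (rotation vector, rad) and "tvec" (3), from world to camera coordinates, as OpenCV has them. Camera axes: x right, y down, z forward; pixel columns grow to the right and rows downward; lengths in m; the calibration is good to about 2 mm. A picture is of the moment at which its call begins. calibration takes no time and is no camera call.
A pose or a line that the arm cannot do raises env.PlanningError and nothing moves.
- job.job_done(): hands the job in, once; it reports no verdict.
The state is a dict: "time": time; "qpos": joint angles; "joint_velocities": joint speeds; "joint_torque": joint torques, N m; "tcp_pos": TCP position; "orientation": TCP orientation; "force": force on the tool from outside, world axes, zero at the start; "torque": the same for the moment, N m; "opening": finger opening in m.
Only numpy, scipy, OpenCV 4.12 (cv2) and the standard library are available. Lean on these libraries where they do the work, as an engineer would, in place of code of your own. Each camera call takes 0.05 s, during which the arm holds its last target.

## Working session

There is one attempt and no reset: what is moved stays moved. The work goes in short steps, each a Python script; the robot and the scene stay as the last script left them, time stands still between calls to the robot, and variables do not carry over. Pictures are saved under pics/ and viewed, and the job is handed in when it is done.

```bash
mkdir -p pics; cat > h.py <<'E'
import numpy as np, cv2
from cell import env, kin, camera, calibration, job
def cam(n):
    c=calibration(n); K=np.array([[c['fx'],0,c['cx']],[0,c['fy'],c['cy']],[0,0,1.]])
    R=cv2.Rodrigues(np.array(c['rvec'],float))[0]; return K,R,np.array(c['tvec'],float).ravel()
def unproj(n,u,v,d):
    K,R,t=cam(n); p=np.linalg.inv(K)@np.array([u,v,1.])*d; return R.T@(p-t)
def onplane(n,u,v,z):
    K,R,t=cam(n); r=R.T@(np.linalg.inv(K)@np.array([u,v,1.])); c=-R.T@t; return c+r*(z-c[2])/r[2]
def proj(n,P):
    K,R,t=cam(n); q=K@(R@np.array(P)+t); return q[:2]/q[2]
E
python3 - <<'E'
from h import *
for n in('scene','top'):
    p,d=camera(n); cv2.imwrite(f'pics/{n}0.png',p); np.save(f'pics/{n}0.npy',d)
    K,R,t=cam(n); print(n,K[0,0],-R.T@t,R[2])
s=env.get_state(); print(s['time'],s['orientation'],s['tcp_pos'],s['opening'],env.nose_length)
E
```

```text
scene 556.4954729999777 [0.95830828 0.60874741 1.17363941] [-0.3627063  -0.46512084 -0.80753127]
top 530.1591841155874 [0.38116376 0.00654164 1.48163633] [ 0.09923565 -0.00141823 -0.99506295]
0.1 [-1.05905190e-04  2.08359068e-01  9.78052063e-01 -8.06143300e-04] [0.27494734 0.6160257  0.30302491] 0.08557138659271327 0.0726
```

View pics/scene0.png

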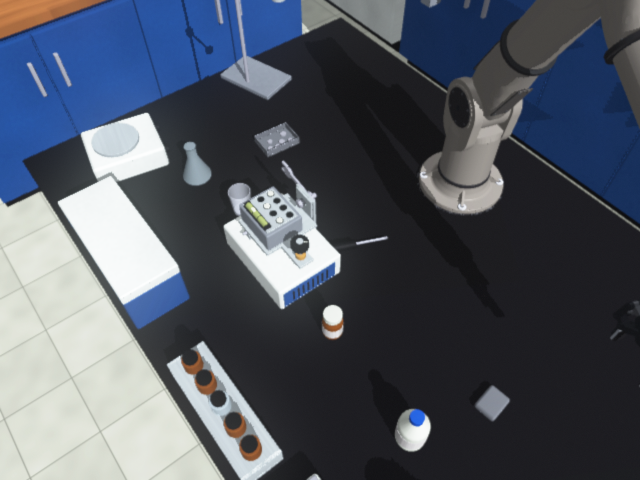

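View pics/top0.png

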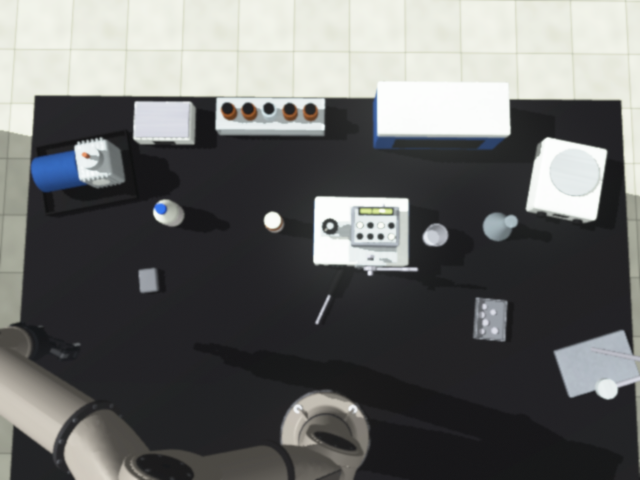

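```bash
python3 - <<'E'
import cv2
a=cv2.imread('pics/top0.png')[185:290,300:440]; cv2.imwrite('pics/t0c.png',cv2.resize(a,None,fx=5.7,fy=5.7,interpolation=cv2.INTER_CUBIC))
a=cv2.imread('pics/scene0.png')[150:310,210:360]; cv2.imwrite('pics/s0c.png',cv2.resize(a,None,fx=3.7,fy=3.7,interpolation=cv2.INTER_CUBIC))
E
```

```text
(no output)
```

View pics/t0c.png

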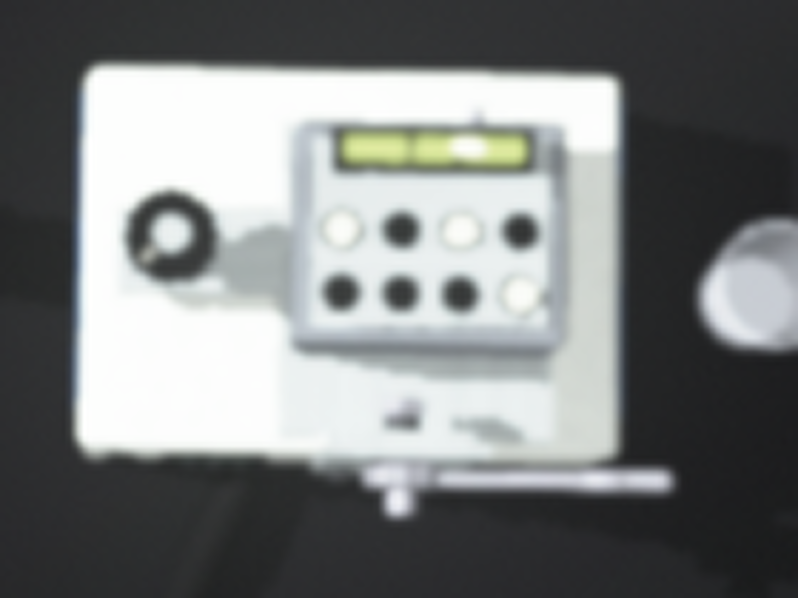

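View pics/s0c.png

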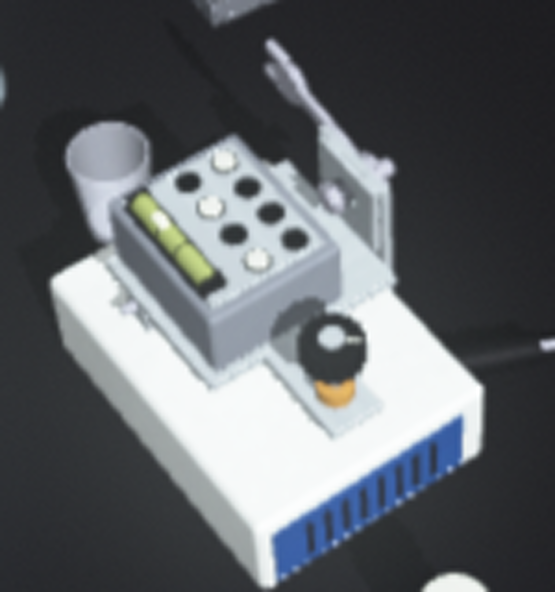

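```bash
cat > fit.py <<'E'
from h import *
from scipy.optimize import least_squares
T=lambda u,v:('top',300+(u+.5)/5.7-.5,185+(v+.5)/5.7-.5)
S=lambda u,v:('scene',210+(u+.5)/3.7-.5,150+(v+.5)/3.7-.5)
obs=[(T(83,64),(90,125,85),.7),(T(622,74),(90,-125,85),.7),(T(622,461),(-90,-125,85),.7),(T(77,457),(-90,125,85),.7),
(T(170,236),(0,85,170),1.5),(S(264,537),(90,125,85),.5),(S(486,390),(-90,125,85),.5),(S(48,285),(90,-125,85),.5),(S(333,337),(0,85,170),1.5)]
def W(p,o): 
    c,s=np.cos(p[2]),np.sin(p[2]); o=np.array(o)/1e3
    return np.array([p[0]+c*o[0]-s*o[1],p[1]+s*o[0]+c*o[1],o[2]])
def res(p,sel=('top','scene')): return np.concatenate([(proj(o[0][0],W(p,o[1]))-o[0][1:])*o[2] for o in obs if o[0][0] in sel])
if __name__=='__main__':
  for sel in (('top',),('scene',),('top','scene')):
    r=least_squares(res,[.6,0,0],args=(sel,)); print(r.x); 
  print(res(r.x).reshape(-1,2).round(1)); p=r.x
  for k,o in dict(knob=(0,85,159),head=(-73,-20,150),gap=(-80,-20,150)).items(): print(k,W(p,o))
  d=np.load('pics/top0.npy')
  for u,v in ((320,250),(330,227),(340,255)): print(unproj('top',u,v,d[v,u]))
E
python3 fit.py
```

```text
[ 0.55022993 -0.09221857 -0.00618827]
[ 0.5520881  -0.0917119   0.00555636]
[ 0.55076696 -0.09203841 -0.00411794]
[[ 0.2  0.4]
 [-0.5 -0. ]
 [-0.3 -0.4]
 [ 0.3 -0.7]
 [-0.  -0.1]
 [-0.6 -0.5]
 [ 0.3 -0.6]
 [-0.4 -0.9]
 [ 0.4  0.1]]
knob [ 0.55111699 -0.00703913  0.159     ]
head [ 0.47768523 -0.11173763  0.15      ]
gap [ 0.47068528 -0.11170881  0.15      ]
[0.4977806  0.01643309 0.08475847]
[ 0.54809085 -0.00857142  0.17241023]
[ 0.48500441 -0.03652747  0.08409819]
```

```bash
cat >> h.py <<'E'
from scipy.spatial.transform import Rotation as Ro
def quat(yaw,tilt=0):  # tool down, jaw axis at 'yaw' from world y ; tilt about world-ish x
    r=Ro.from_euler('z',yaw)*Ro.from_euler('x',tilt)*Ro.from_quat([1,0,0,0])
    x,y,z,w=r.as_quat(); return [w,x,y,z]
E
python3 - <<'E'
from h import *
for y in np.arange(-3,3.3,.5):
    q=kin.inverse_kinematics([.551,-.007,.213],quat(y)); print(round(y,2),None if q is None else np.round(q,3))
for t in (-.4,-.2,0,.2,.4):
  for b in(0,np.pi):
    g=np.array([.4807,-.1117,.15]);
    o=quat(-.004+b,t); R=Ro.from_quat([o[1],o[2],o[3],o[0]]).as_matrix()
    q=kin.inverse_kinematics(g-R[:,2]*.054,o); print(t,b,R[:,2].round(2),None if q is None else np.round(q,3))
E
```

```text
-3.0 [-0.343  0.393  0.304  1.956 -0.158  0.816  1.76 ]
-2.5 [-0.264  0.386  0.204  1.951 -0.105  0.815  2.21 ]
-2.0 [-0.162  0.382  0.077  1.944 -0.039  0.817  2.648]
-1.5 [-0.951  0.781  1.273  1.989 -0.873  1.073 -2.341]
-1.0 [-0.951  0.781  1.273  1.989 -0.873  1.073 -1.841]
-0.5 [-0.951  0.781  1.273  1.989 -0.873  1.073 -1.341]
0.0 [-0.701  0.489  0.79   1.978 -0.456  0.859 -1.235]
0.5 [-0.626  0.455  0.679  1.973 -0.38   0.841 -0.809]
1.0 [-0.582  0.44   0.618  1.971 -0.34   0.834 -0.347]
1.5 [-0.536  0.427  0.556  1.968 -0.301  0.828  0.115]
2.0 [-0.489  0.416  0.493  1.965 -0.264  0.823  0.579]
2.5 [-0.431  0.405  0.418  1.962 -0.221  0.819  1.037]
3.0 [-0.374  0.396  0.344  1.958 -0.18   0.817  1.498]
-0.4 0 [-0.   -0.39 -0.92] [-0.77   0.43   0.777  2.158  0.162  0.691 -1.739]
-0.4 3.141592653589793 [ 0.    0.39 -0.92] [-0.28   0.527  0.803  2.042 -0.828  1.113  2.585]
-0.2 0 [-0.   -0.2  -0.98] [-0.755  0.445  0.924  2.145 -0.235  0.707 -1.281]
-0.2 3.141592653589793 [ 0.    0.2  -0.98] [-0.306  0.409  0.662  2.075 -0.576  0.891  2.292]
0 0 [ 0. -0. -1.] [-0.738  0.558  1.119  2.123 -0.67   0.874 -0.792]
0 3.141592653589793 [ 0.  0. -1.] [-0.352  0.347  0.551  2.104 -0.262  0.756  1.932]
0.2 0 [ 0.    0.2  -0.98] [-0.561  0.565  1.049  2.088 -0.807  1.023 -0.611]
0.2 3.141592653589793 [-0.   -0.2  -0.98] [-0.384  0.325  0.43   2.125  0.101  0.717  1.517]
0.4 0 [ 0.    0.39 -0.92] [-0.341  0.568  0.898  2.045 -0.876  1.156 -0.506]
0.4 3.141592653589793 [-0.   -0.39 -0.92] [-0.461  0.349  0.378  2.141  0.4    0.759  1.162]
```

```bash
cat >> h.py <<'E'
def st(m=''):
    s=env.get_state(); print(m,'t',round(s['time'],2),'tcp',np.round(s['tcp_pos'],4),'q',np.round(s['qpos'],3),'F',np.round(s['force'],1),'T',np.round(s['torque'],2),'op',round(s['opening'],4)); return s
def shot(tag):
    for n,(a,b,c,d),f in (('top',(185,290,300,440),5),('scene',(150,310,210,360),3.7)):
        p,dd=camera(n); cv2.imwrite(f'pics/{n}_{tag}_full.png',p); np.save(f'pics/{n}_{tag}.npy',dd)
        cv2.imwrite(f'pics/{n}_{tag}.png',cv2.resize(p[a:b,c:d],None,fx=f,fy=f,interpolation=cv2.INTER_CUBIC))
E
python3 - <<'E'
from h import *
env.grip(.06,40); st()
env.reach([.551,-.0075,.30],quat(3.0)); st()
env.movel([.551,-.0075,.214],.12,stop_force=15); st()
env.grip(.0,40); st()
shot('g1'); st()
E
```

```text
t 0.47 tcp [0.2751 0.6164 0.3038] q [-1.259  0.477  0.022  1.555 -0.012  1.109 -0.083] F [-0.6 -0.1 -0.2] T [-0.04  0.03  0.04] op 0.06
 t 2.9 tcp [ 0.5512 -0.0064  0.2999] q [-0.459  0.291  0.438  1.882 -0.146  0.999  1.473] F [-0.2  0.1 -0.1] T [ 0.01  0.   -0.04] op 0.06
 t 3.77 tcp [ 0.5515 -0.0075  0.2146] q [-0.42   0.401  0.404  1.959 -0.212  0.821  1.53 ] F [ 0.6 -1.4  0.5] T [ 0.02 -0.03 -0.04] op 0.0603
 t 4.08 tcp [ 0.5517 -0.0069  0.2152] q [-0.42   0.4    0.404  1.959 -0.212  0.821  1.53 ] F [-1.4  1.9  6.2] T [ 0.45  0.31 -0.04] op 0.0388
 t 4.18 tcp [ 0.5517 -0.0069  0.2152] q [-0.42   0.4    0.404  1.959 -0.212  0.821  1.53 ] F [-1.6  2.   6.6] T [ 0.43  0.31 -0.01] op 0.0393
```

```bash
python3 -c "
import cv2,numpy as np
a=cv2.imread('pics/top_g1.png');b=cv2.imread('pics/scene_g1.png');b=b[:525]
a=cv2.resize(a,(400,300));b=cv2.resize(b,(400,int(400*b.shape[0]/b.shape[1])))
h=max(a.shape[0],b.shape[0]);c=np.zeros((h,800,3),'u1');c[:a.shape[0],:400]=a;c[:b.shape[0],400:]=b;cv2.imwrite('pics/g1m.png',c)"
```

```text
(no output)
```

View pics/g1m.png

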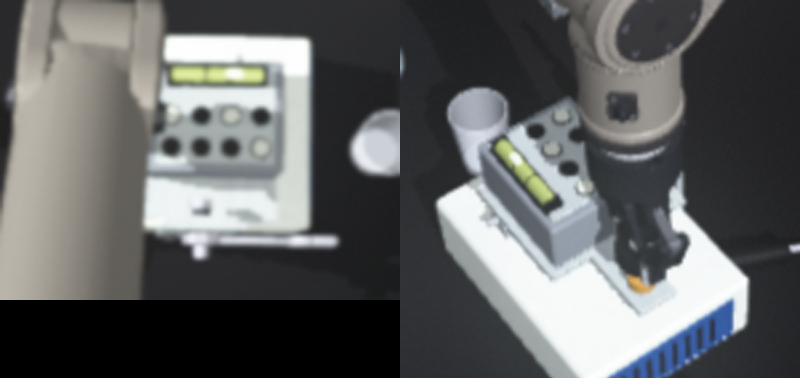

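```bash
cat >> h.py <<'E'
def bubble(tag):
    p,_=camera('top'); cv2.imwrite(f'pics/top_{tag}_full.png',p)
    a=p[195:225,340:410]; cv2.imwrite(f'pics/top_{tag}.png',cv2.resize(a,None,fx=11,fy=11,interpolation=cv2.INTER_CUBIC))
    b=p.astype(float)
    # expected: level bubble symmetric between lines
    for r in range(208,214): print(r,p[r,356:396].min(axis=1))
def turn(d):
    q=np.array(env.get_state()['qpos']); q[6]-=d; env.goto_joints(q)
E
python3 - <<'E'
from h import *
bubble('b0'); turn(1.0); st(); turn(.9); st(); bubble('b1')
E
```

```text
208 [ 99  96  89  85  95 109 114 116 116 116 115 114 114 113 108 100  98 108
 116 119 117 116 119 134 150 157 155 147 131 117 111 109 112 116 117 112
 111 129 163 182]
209 [109 114 100  86 106 129 138 139 139 139 139 139 138 138 131 117 112 126
 136 138 136 137 151 185 214 225 223 213 189 155 135 130 130 130 128 115
  99 119 157 180]
210 [120 135 116  95 119 145 155 157 157 157 157 157 157 156 150 134 130 144
 153 155 156 158 178 219 241 246 246 243 229 190 161 153 152 152 149 134
 107 121 153 168]
211 [131 150 128  98 118 144 155 157 157 158 158 159 160 158 152 139 137 149
 158 160 160 162 179 214 237 243 244 242 230 196 168 161 161 160 158 141
 110 121 150 159]
212 [138 165 135  94 102 125 133 136 137 138 139 140 143 143 137 126 125 136
 143 144 145 146 151 166 185 199 207 207 193 169 153 151 150 151 147 131
 105 119 148 156]
213 [143 171 138  88  81  93 100 103 106 107 106 109 114 115 111 102 101 108
 112 114 115 115 114 110 113 123 133 137 133 126 121 121 122 121 117 104
  91 114 146 154]
 t 5.18 tcp [ 0.5519 -0.0065  0.2153] q [-0.421  0.4    0.404  1.959 -0.213  0.821  0.531] F
[... 499 characters left out ...]
28 127 117
  98 104 134 160]
210 [102 114 107  78  68  89 102 104 104 104 104 104 103 103 103  97  91 110
 170 229 244 247 245 235 195 159 153 153 153 152 152 151 151 151 149 137
 110 110 143 165]
211 [106 121 111  79  69  94 106 109 109 109 111 110 110 110 110 103  96 115
 169 226 241 244 243 232 191 161 158 159 159 160 159 160 160 159 157 146
 116 114 146 164]
212 [106 124 113  79  66  86  98 101 102 102 103 102 102 103 104  99  93 108
 143 180 199 204 202 184 151 140 145 148 148 148 149 149 150 150 149 136
 110 110 145 162]
213 [108 124 112  80  65  75  83  84  85  85  85  86  86  86  89  88  83  92
 108 120 126 130 128 118 103 107 115 118 119 120 120 121 121 121 121 111
  91 105 142 161]
```

View pics/top_b0.png

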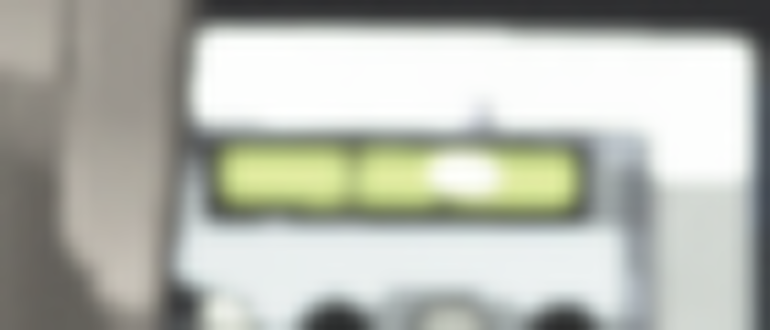

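View pics/top_b1.png

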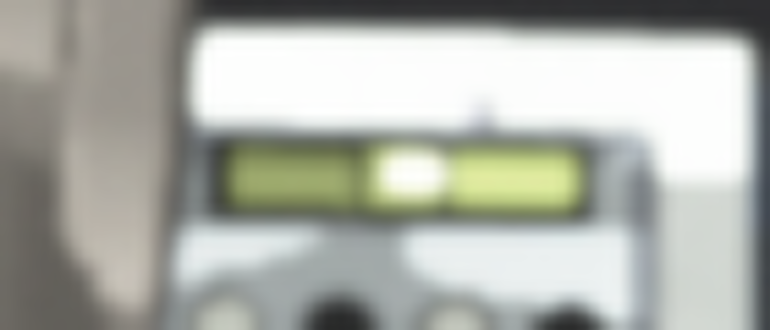

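```bash
python3 - <<'E'
from h import *
turn(.33); st(); bubble('b2'); shot('s2')
p=cv2.imread('pics/scene_s2_full.png'); a=p[195:245,235:285]; cv2.imwrite('pics/s2z.png',cv2.resize(a,None,fx=11,fy=11,interpolation=cv2.INTER_CUBIC))
E
```

```text
t 6.51 tcp [ 0.5524 -0.0066  0.2153] q [-0.421  0.4    0.404  1.958 -0.213  0.82  -0.693] F [ 4.3  1.1 -5.4] T [ 0.06 -0.9  -0.13] op 0.0386
208 [107 125 128  97  73  76  83  90  97  97  96  91  88  89  92  92  89 101
 125 148 161 162 155 138 115 106 109 110 110 109 110 111 115 117 115 110
 103 107 126 150]
209 [112 139 141 101  70  80  90  94  96  97  95  92  90  91  92  88  86 108
 155 196 219 226 219 191 142 117 125 130 131 130 129 129 128 129 127 117
  96  91 117 154]
210 [110 136 137  99  73  89 102 106 105 105 104 104 104 104 103  97  92 112
 158 212 239 245 243 226 170 137 144 151 152 152 151 150 151 151 148 136
 108  95 124 157]
211 [109 128 123  88  72  94 107 109 110 110 110 110 110 110 109 104  97 111
 146 199 233 241 239 222 168 140 150 158 159 159 159 159 159 159 157 145
 114  98 126 155]
212 [108 125 115  82  67  86  99 101 102 102 102 102 102 104 103  99  93 101
 123 153 182 194 193 172 135 126 139 146 148 149 149 149 150 150 149 137
 108  97 125 152]
213 [111 130 120  86  66  74  81  84  84  84  84  85  85  85  88  87  82  87
  95 104 112 117 119 110  96 101 112 117 118 119 119 120 121 121 120 112
  92  94 128 154]
```

View pics/top_b2.png

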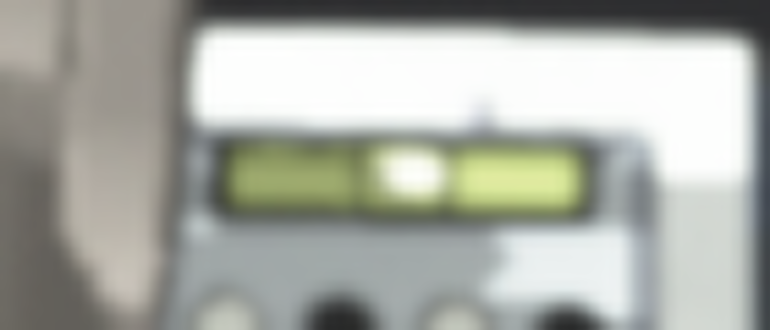

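View pics/s2z.png

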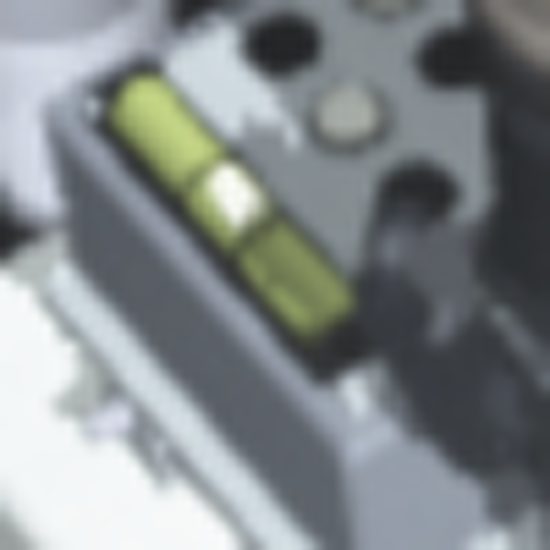

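```bash
python3 - <<'E'
from h import *
turn(.2); st(); bubble('b3'); shot('s3')
p=cv2.imread('pics/scene_s3_full.png'); a=p[195:245,235:285]; cv2.imwrite('pics/s3z.png',cv2.resize(a,None,fx=11,fy=11,interpolation=cv2.INTER_CUBIC))
E
```

```text
t 6.97 tcp [ 0.5525 -0.0067  0.2153] q [-0.421  0.4    0.404  1.958 -0.213  0.82  -0.889] F [ 4.9 -0.2 -5.2] T [ 0.   -0.97 -0.13] op 0.039
208 [109 127 130 100  81  98 116 126 126 123 119 116 114 114 113 108 101 114
 141 157 162 161 151 127 106 104 108 110 109 109 109 110 114 117 115 111
 104 108 127 151]
209 [121 150 148 109  85 111 135 143 144 142 139 137 136 136 135 127 118 154
 203 225 228 226 209 167 122 114 125 130 131 130 129 129 129 129 127 119
 100  94 120 155]
210 [132 167 162 114  88 116 139 147 152 152 149 145 145 145 145 141 136 185
 236 246 247 245 237 198 145 133 144 152 153 151 152 151 150 151 149 140
 118 103 128 158]
211 [140 179 169 115  82 103 123 133 142 143 135 129 128 129 133 134 132 181
 233 243 243 242 233 196 149 139 151 158 159 159 159 160 159 159 158 150
 126 108 131 156]
212 [135 172 160 106  72  88 102 108 115 115 110 107 105 107 111 111 108 138
 179 194 196 195 187 159 128 126 139 146 147 149 149 149 150 150 149 141
 119 104 129 154]
213 [121 147 136  93  66  74  82  85  87  87  85  85  86  86  89  89  84  94
 109 115 116 117 118 110  97 100 111 117 118 119 120 120 121 121 121 114
  96  94 126 151]
```

View pics/top_b3.png

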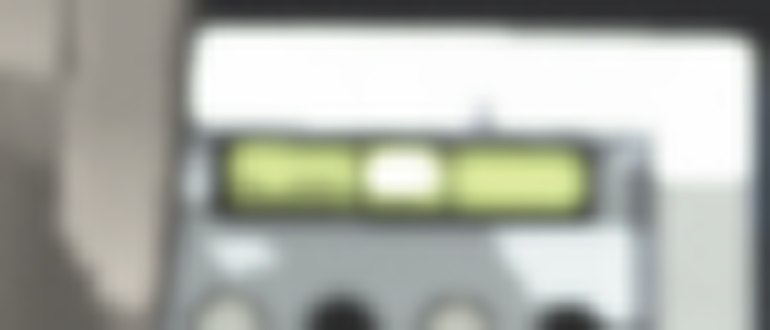

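View pics/s3z.png

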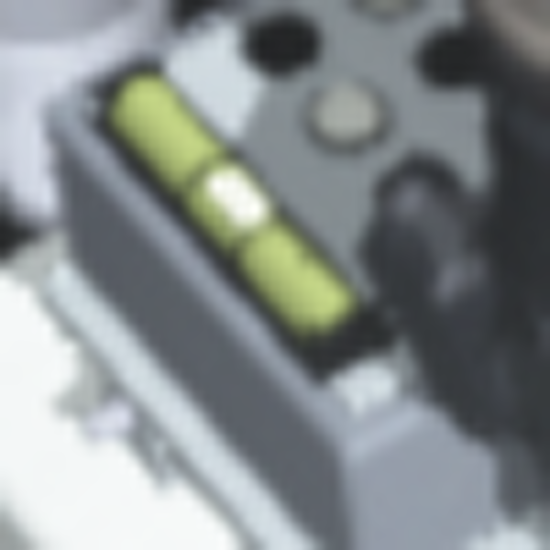

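```bash
cat > bub.py <<'E'
import numpy as np,cv2,sys
from scipy.optimize import least_squares
from scipy.special import erf
def fit(f,rows=(209,212),ch=None,verbose=True):
    p=cv2.imread(f).astype(float)
    y=p[rows[0]:rows[1],361:391,0].mean(0)   # blue channel: bubble vs yellow
    x=np.arange(361,391)
    box=lambda x,a,b,s:.5*(erf((x-a)/s)-erf((x-b)/s))
    def model(q):
        c,o,A,B,sl,sr,ll,lr,s,sc=q
        bg=np.where(x<c,A+sl*(x-c+8),B+sr*(x-c-8))
        bb=box(x,c+o-6.75/sc,c+o+6.75/sc,s)
        L=ll*box(x,c-10/sc-.5,c-10/sc+.5,s)+lr*box(x,c+10/sc-.5,c+10/sc+.5,s)
        return (bg-L)*(1-bb)+bb*245
    best=None
    for c0 in (375.5,376.5):
      for o0 in (-1,0,1,5):
        r=least_squares(lambda q:np.r_[(model(q)-y)/5,(q[9]-2.33)/.05,(q[6]-q[7])/15,q[4]/3,q[5]/3],[c0,o0,140,150,0,0,40,40,1,2.33],loss='soft_l1')
        if best is None or r.cost<best.cost: best=r
    q=best.x; print(f,'c %.2f off_px %.2f off_mm %.2f  tilt %.4f sc %.3f blur %.2f cost %.2f lines %.0f %.0f'%(q[0],q[1],q[1]*q[9],-q[1]*q[9]/700,q[9],q[8],best.cost,q[6],q[7]))
    return q
for f in sys.argv[1:]: fit(f)
E
python3 bub.py pics/top0.png pics/top_b0_full.png pics/top_b1_full.png pics/top_b2_full.png pics/top_b3_full.png pics/top_s3_full.png
```

```text
pics/top0.png c 376.01 off_px 5.57 off_mm 12.96  tilt -0.0185 sc 2.328 blur 1.65 cost 3.69 lines 72 72
pics/top_b0_full.png c 376.05 off_px 5.56 off_mm 12.87  tilt -0.0184 sc 2.316 blur 1.54 cost 3.41 lines 72 71
pics/top_b1_full.png c 376.42 off_px 0.58 off_mm 1.37  tilt -0.0020 sc 2.366 blur 1.47 cost 3.40 lines 45 41
pics/top_b2_full.png c 376.54 off_px 0.41 off_mm 1.04  tilt -0.0015 sc 2.527 blur 1.83 cost 8.68 lines 90 100
pics/top_b3_full.png c 376.38 off_px -0.35 off_mm -0.84  tilt 0.0012 sc 2.387 blur 1.33 cost 9.49 lines 62 61
pics/top_s3_full.png c 376.39 off_px -0.37 off_mm -0.89  tilt 0.0013 sc 2.388 blur 1.34 cost 9.51 lines 62 61
```

```bash
python3 - <<'E'
from h import *
env.grip(.06); s=st()
env.movel([s['tcp_pos'][0],s['tcp_pos'][1],.30],.2); st()
env.reach([.43,.12,.33],quat(0)); st()
shot('r1'); st()
p=cv2.imread('pics/scene_r1_full.png'); a=p[195:245,235:285]; cv2.imwrite('pics/r1z.png',cv2.resize(a,None,fx=11,fy=11,interpolation=cv2.INTER_CUBIC))
E
python3 bub.py pics/top_r1_full.png
```

```text
t 7.46 tcp [ 0.5521 -0.0068  0.2155] q [-0.421  0.4    0.404  1.958 -0.213  0.821 -0.894] F [-0.1 -0.2 -0.2] T [-0.01  0.04 -0.04] op 0.06
 t 8.03 tcp [ 0.5517 -0.0067  0.2995] q [-0.46   0.291  0.44   1.883 -0.148  0.995 -0.949] F [-0.9  0.2 -0.4] T [ 0.01 -0.    0.  ] op 0.0604
 t 8.97 tcp [0.43   0.1196 0.3293] q [-0.858  0.054  0.471  2.069 -0.028  1.027 -1.943] F [-0.4  0.2  0.7] T [0.01 0.02 0.01] op 0.0602
 t 9.07 tcp [0.4304 0.1193 0.3295] q [-0.857  0.054  0.471  2.068 -0.028  1.027 -1.944] F [0.2 0.2 0.7] T [0.02 0.04 0.  ] op 0.0601
pics/top_r1_full.png c 376.33 off_px -0.26 off_mm -0.62  tilt 0.0009 sc 2.417 blur 1.41 cost 6.92 lines 79 73
```

View pics/top_r1.png

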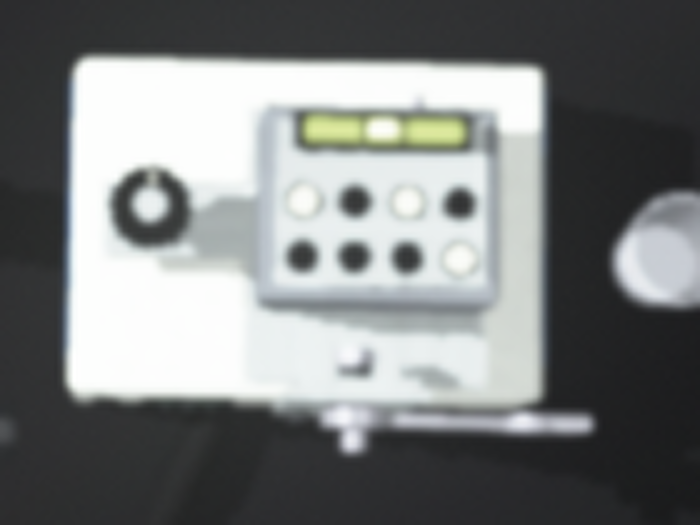

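View pics/r1z.png

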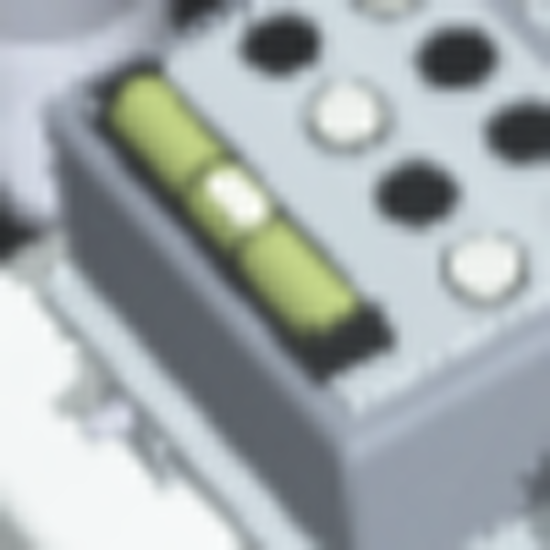

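```bash
cat > bub2.py <<'E'
from h import *
from fit import W
from scipy.ndimage import map_coordinates
import sys
from scipy.optimize import least_squares
from scipy.special import erf
P=[0.5508,-0.0920,-0.0030]
def prof(f,cam_,vx,vy,z):
    p=cv2.imread(f).astype(float)[...,0]; t=np.arange(-36,36.1,1.)
    uv=np.array([proj(cam_,W(P,(vx,vy+s,z))) for s in t]); return t,uv,map_coordinates(p,[uv[:,1],uv[:,0]],order=1)
def fitp(t,y):
    box=lambda a,b,s:.5*(erf((t-a)/s)-erf((t-b)/s))
    def m(q):
        c,o,A,B,l,s,w=q
        bg=np.where(t<c,A,B); L=l*(box(c-10-w,c-10+w,s)+box(c+10-w,c+10+w,s)); bb=box(c+o-6.75,c+o+6.75,s)
        return (bg-L)*(1-bb)+bb*245
    k=np.abs(t)<26
    best=min((least_squares(lambda q:(m(q)-y)[k]/5,[c0,o0,130,130,60,2,1],loss='soft_l1',bounds=([-9,-20,50,50,0,.5,.3],[9,20,220,220,150,6,2])) for c0 in(-2,2) for o0 in(-14,-2,2)),key=lambda r:r.cost)
    return best
for a in sys.argv[1:]:
    cm=a.split('/')[1].split('_')[0].replace('0.png','')
    for vx in (33,35,37,39,41):
        t,uv,y=prof(a,cm,vx,-0.,185); 
        # vial centre y found by fit
        for vy0 in (-15,):
            t,uv,y=prof(a,cm,vx,vy0,185); b=fitp(t,y); q=b.x
            print(a,vx,'cost %.1f vial_y %.2f off_mm %.2f blur %.1f'%(b.cost,vy0+q[0],q[1],q[5]),uv[36].round(1))
E
python3 bub2.py pics/top0.png pics/top_r1_full.png pics/scene0.png pics/scene_r1_full.png
```

```text
pics/top0.png 33 cost 194.2 vial_y -7.65 off_mm 8.23 blur 6.0 [370.  212.4]
pics/top0.png 35 cost 40.8 vial_y -24.00 off_mm -20.00 blur 6.0 [370.  211.6]
pics/top0.png 37 cost 31.6 vial_y -24.00 off_mm -19.25 blur 3.8 [370.  210.8]
pics/top0.png 39 cost 32.8 vial_y -24.00 off_mm -18.95 blur 3.5 [370. 210.]
pics/top0.png 41 cost 30.6 vial_y -24.00 off_mm -20.00 blur 4.7 [370.  209.2]
pics/top_r1_full.png 33 cost 112.7 vial_y -19.96 off_mm -10.12 blur 6.0 [370.  212.4]
pics/top_r1_full.png 35 cost 40.0 vial_y -16.44 off_mm -13.40 blur 6.0 [370.  211.6]
pics/top_r1_full.png 37 cost 35.6 vial_y -17.75 off_mm -12.18 blur 2.7 [370.  210.8]
pics/top_r1_full.png 39 cost 36.5 vial_y -17.75 off_mm -12.20 blur 2.4 [370. 210.]
pics/top_r1_full.png 41 cost 35.8 vial_y -18.00 off_mm -12.08 blur 4.8 [370.  209.2]
pics/scene0.png 33 cost 133.3 vial_y -9.00 off_mm 9.42 blur 6.0 [262.1 216.1]
pics/scene0.png 35 cost 70.5 vial_y -24.00 off_mm -20.00 blur 6.0 [261.3 216.5]
pics/scene0.png 37 cost 38.0 vial_y -24.00 off_mm -20.00 blur 3.7 [260.6 216.9]
pics/scene0.png 39 cost 28.0 vial_y -24.00 off_mm -20.00 blur 3.3 [259.9 217.3]
pics/scene0.png 41 cost 46.1 vial_y -24.00 off_mm -20.00 blur 4.3 [259.1 217.7]
pics/scene_r1_full.png 33 cost 105.7 vial_y -23.00 off_mm -9.23 blur 6.0 [262.1 216.1]
pics/scene_r1_full.png 35 cost 56.2 vial_y -19.20 off_mm -13.06 blur 6.0 [261.3 216.5]
pics/scene_r1_full.png 37 cost 63.2 vial_y -17.76 off_mm -14.24 blur 2.9 [260.6 216.9]
pics/scene_r1_full.png 39 cost 68.1 vial_y -19.04 off_mm -13.12 blur 3.3 [259.9 217.3]
pics/scene_r1_full.png 41 cost 71.8 vial_y -19.58 off_mm -12.15 blur 6.0 [259.1 217.7]
```

```bash
sed -i 's/(-15,)/(-30,)/; s/(33,35,37,39,41)/(37,38,39,40)/' bub2.py
python3 bub2.py pics/top0.png pics/top_b1_full.png pics/top_r1_full.png pics/scene0.png pics/scene_s3_full.png pics/scene_r1_full.png
```

```text
Traceback (most recent call last):
  File "bub2.py", line 26, in <module>
    t,uv,y=prof(a,cm,vx,vy0,185); b=fitp(t,y); q=b.x
           ~~~~^^^^^^^^^^^^^^^^^
  File "bub2.py", line 10, in prof
    uv=np.array([proj(cam_,W(P,(vx,vy+s,z))) for s in t]); return t,uv,map_coordinates(p,[uv[:,1],uv[:,0]],order=1)
                 ~~~~^^^^^^^^^^^^^^^^^^^^^^^
  File "h.py", line 11, in proj
    K,R,t=cam(n); q=K@(R@np.array(P)+t); return q[:2]/q[2]
          ~~~^^^
  File "h.py", line 4, in cam
    c=calibration(n); K=np.array([[c['fx'],0,c['cx']],[0,c['fy'],c['cy']],[0,0,1.]])
ValueError: time passes only in moves, steps and waits
```

```bash
sed -i 's/^def cam(n):/import functools\n@functools.lru_cache\ndef cam(n):/' h.py
python3 bub2.py pics/top0.png pics/top_b1_full.png pics/top_r1_full.png pics/scene0.png pics/scene_s3_full.png pics/scene_r1_full.png
```

```text
pics/top0.png 37 cost 11.1 vial_y -29.21 off_mm -14.53 blur 3.2 [376.1 210.8]
pics/top0.png 38 cost 12.1 vial_y -29.29 off_mm -14.34 blur 3.0 [376.1 210.4]
pics/top0.png 39 cost 13.1 vial_y -29.31 off_mm -14.22 blur 2.9 [376.1 210. ]
pics/top0.png 40 cost 7.9 vial_y -29.19 off_mm -14.29 blur 4.0 [376.1 209.6]
pics/top_b1_full.png 37 cost 6.7 vial_y -29.18 off_mm -2.90 blur 3.0 [376.1 210.8]
pics/top_b1_full.png 38 cost 9.6 vial_y -29.00 off_mm -3.03 blur 2.9 [376.1 210.4]
pics/top_b1_full.png 39 cost 13.0 vial_y -28.34 off_mm -3.65 blur 2.9 [376.1 210. ]
pics/top_b1_full.png 40 cost 6.2 vial_y -30.00 off_mm -2.14 blur 3.7 [376.1 209.6]
pics/top_r1_full.png 37 cost 6.2 vial_y -31.09 off_mm 1.29 blur 3.1 [376.1 210.8]
pics/top_r1_full.png 38 cost 7.6 vial_y -31.02 off_mm 1.13 blur 3.0 [376.1 210.4]
pics/top_r1_full.png 39 cost 9.4 vial_y -31.03 off_mm 1.08 blur 2.8 [376.1 210. ]
pics/top_r1_full.png 40 cost 4.5 vial_y -30.54 off_mm 0.47 blur 3.9 [376.1 209.6]
pics/scene0.png 37 cost 12.2 vial_y -30.54 off_mm -14.33 blur 3.4 [256.9 212.9]
pics/scene0.png 38 cost 12.7 vial_y -30.45 off_m
[... 171 characters left out ...]
ur 5.5 [255.8 213.5]
pics/scene_s3_full.png 37 cost 26.1 vial_y -33.77 off_mm 2.18 blur 3.4 [256.9 212.9]
pics/scene_s3_full.png 38 cost 30.7 vial_y -33.94 off_mm 2.51 blur 3.3 [256.6 213.1]
pics/scene_s3_full.png 39 cost 34.4 vial_y -33.20 off_mm 1.64 blur 3.6 [256.2 213.3]
pics/scene_s3_full.png 40 cost 33.1 vial_y -32.51 off_mm 0.78 blur 4.4 [255.8 213.5]
pics/scene_r1_full.png 37 cost 20.8 vial_y -33.05 off_mm 1.19 blur 3.5 [256.9 212.9]
pics/scene_r1_full.png 38 cost 27.3 vial_y -33.43 off_mm 1.79 blur 3.4 [256.6 213.1]
pics/scene_r1_full.png 39 cost 32.0 vial_y -32.92 off_mm 1.27 blur 3.7 [256.2 213.3]
pics/scene_r1_full.png 40 cost 32.2 vial_y -32.44 off_mm 0.68 blur 4.5 [255.8 213.5]
```

```bash
python3 - <<'E'
from h import *
env.reach([.5505,-.0072,.27],quat(0.8)); st()
env.movel([.5505,-.0072,.214],.12,stop_force=15); st()
env.grip(.0,40); st()
turn(-.13); st()
env.grip(.06); s=st()
env.movel([s['tcp_pos'][0],s['tcp_pos'][1],.30],.2)
env.reach([.43,.12,.33],quat(0)); st()
shot('r2'); st()
E
python3 bub2.py pics/top_r2_full.png pics/scene_r2_full.png
python3 bub.py pics/top_r2_full.png
```

```text
t 10.24 tcp [ 0.5505 -0.007   0.2699] q [-0.528  0.338  0.532  1.919 -0.211  0.939 -0.666] F [ 0.8 -0.1  0.5] T [-0.01 -0.04 -0.02] op 0.0606
 t 10.86 tcp [ 0.5507 -0.0071  0.2144] q [-0.494  0.414  0.5    1.965 -0.266  0.825 -0.619] F [-0.7  0.2  0.3] T [0.   0.03 0.03] op 0.0598
 t 11.18 tcp [ 0.5515 -0.0076  0.2153] q [-0.494  0.413  0.501  1.964 -0.266  0.825 -0.618] F [ 0.4 -1.7  7.1] T [-0.32 -0.09  0.04] op 0.0386
 t 11.43 tcp [ 0.5516 -0.0077  0.2153] q [-0.494  0.413  0.501  1.964 -0.265  0.825 -0.492] F [ 1.3 -0.3 -1. ] T [-0.21 -0.25  0.15] op 0.0388
 t 11.77 tcp [ 0.5514 -0.0074  0.2153] q [-0.494  0.413  0.501  1.964 -0.266  0.825 -0.489] F [-0.3  0.   0.1] T [-0.   -0.02  0.04] op 0.0599
 t 13.58 tcp [0.43   0.1197 0.3295] q [-1.034  0.051  0.657  2.077 -0.035  1.026 -1.929] F [0.3 0.6 1.1] T [ 0.01 -0.01  0.03] op 0.0599
 t 13.68 tcp [0.4303 0.1196 0.3297] q [-1.033  0.05   0.657  2.076 -0.035  1.026 -1.929] F [-0.6  0.6 -0.5] T [ 0.03 -0.02  0.01] op 0.0602
pics/top_r2_full.png 37 cost 5.6 vial_y -31.02 off_mm 0.55 blur 3.4 [376.1 210.8]
pics/top_r2_full.png 38 cost 9.2 vial_y -30.95 off_mm 0.47 blur 3.2 [376.1 210.4]
pics/top_r2_full.png 39 cost 13.9 vial_y -31.05 off_mm 0.57 blur 3.0 [376.1 210. ]
pics/top_r2_full.png 40 cost 7.2 vial_y -30.74 off_mm 0.27 blur 4.0 [376.1 209.6]
pics/scene_r2_full.png 37 cost 20.7 vial_y -32.42 off_mm -0.03 blur 3.5 [256.9 212.9]
pics/scene_r2_full.png 38 cost 15.3 vial_y -32.39 off_mm 0.05 blur 3.4 [256.6 213.1]
pics/scene_r2_full.png 39 cost 14.1 vial_y -32.46 off_mm 0.39 blur 3.6 [256.2 213.3]
pics/scene_r2_full.png 40 cost 24.6 vial_y -32.33 off_mm 0.45 blur 4.1 [255.8 213.5]
pics/top_r2_full.png c 376.31 off_px -0.00 off_mm -0.01  tilt 0.0000 sc 2.380 blur 1.50 cost 5.23 lines 77 78
```

```bash
python3 -c "
import cv2,numpy as np
o=[cv2.resize(cv2.imread(f'pics/{f}.png')[205:240,315:420],None,fx=7.5,fy=7.5,interpolation=cv2.INTER_CUBIC) for f in ('top_r1_full','top_r2_full')]
cv2.imwrite('pics/cmp.png',np.vstack(o))"
```

```text
(no output)
```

View pics/cmp.png

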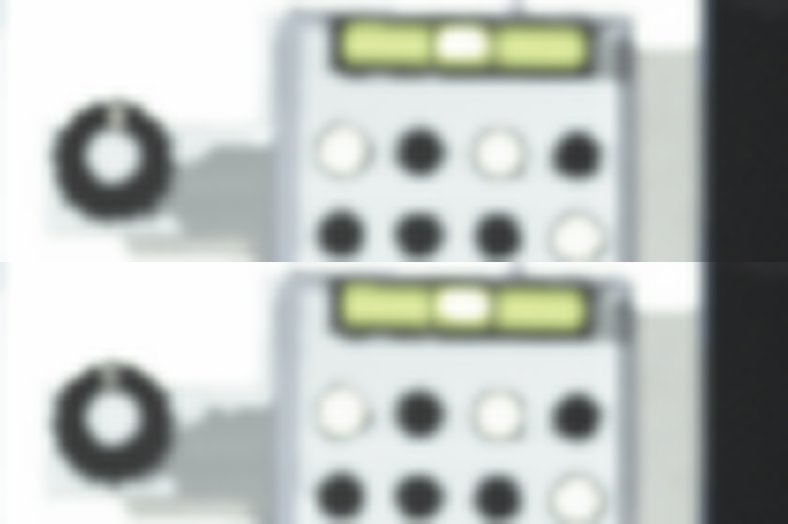

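View pics/scene_r2.png

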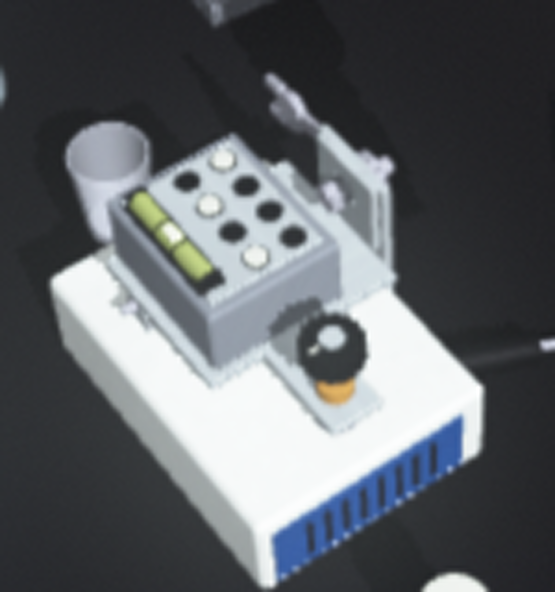

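```bash
python3 - <<'E'
from h import *
from fit import W
for yaw in (-.004,):
  P=[.5508,-.0920,yaw]
  for th in (-.4,-.3,-.2,-.1,0,.1,.2):
    e=W(P,(-103,-20-117*np.cos(th),150-117*np.sin(th)))
    print(th,proj('scene',e).round(1),proj('top',e).round(1))
  print('head',proj('scene',W(P,(-69,-20,150))),proj('top',W(P,(-73,-20,160))), 'lug top corners',[proj('scene',W(P,(-85,y,174))).round(1) for y in(-55,15)])
p=cv2.imread('pics/scene_r2_full.png');a=p[160:225,270:325];cv2.imwrite('pics/h2.png',cv2.resize(a,None,fx=9,fy=9,interpolation=cv2.INTER_CUBIC))
p=cv2.imread('pics/top_r2_full.png');a=p[240:280,340:425];cv2.imwrite('pics/h2t.png',cv2.resize(a,None,fx=9,fy=9,interpolation=cv2.INTER_CUBIC))
E
```

```text
-0.4 [282.2 158.3] [416.7 267.7]
-0.3 [281.5 160.6] [417.5 268. ]
-0.2 [281.2 163.1] [417.9 268.2]
-0.1 [281. 166.] [417.8 268.4]
0 [281.2 169.1] [417.2 268.7]
0.1 [281.6 172.4] [416.1 268.9]
0.2 [282.3 176. ] [414.7 269.1]
head [297.63172453 203.60892706] [371.01477575 255.90483682] lug top corners [array([294. , 185.2]), array([311.5, 202.9])]
```

View pics/h2.png

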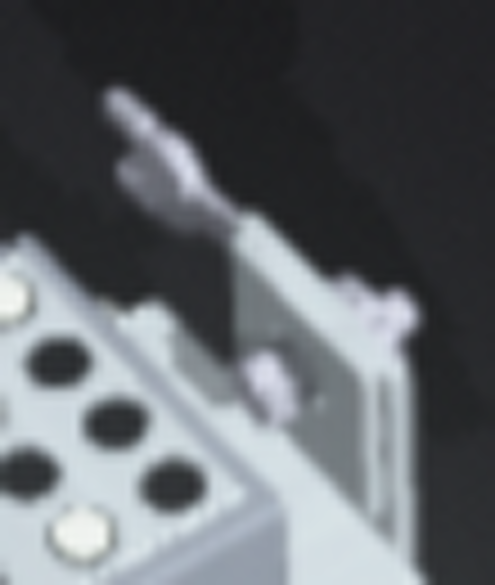

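View pics/h2t.png

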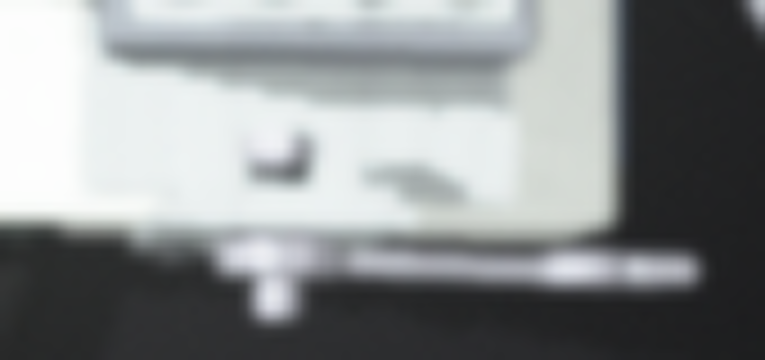

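```bash
python3 - <<'E'
from h import *
from fit import W
P=[.5508,-.0920,-.004]
K,R,t=cam('top'); d=np.load('pics/top_r2.npy')
v,u=np.mgrid[245:275,350:425]; dd=d[245:275,350:425]
p=np.linalg.inv(K)@np.array([u.ravel(),v.ravel(),np.ones(u.size)])*dd.ravel(); w=(R.T@(p-t[:,None])).T
c,s=np.cos(P[2]),np.sin(P[2]); l=(w-[P[0],P[1],0])@np.array([[c,-s,0],[s,c,0],[0,0,1]])*1e3
m=(l[:,2]>168)&(l[:,2]<180); print('lug',m.sum(),l[m].min(0),l[m].max(0))
m=(l[:,2]>154)&(l[:,2]<163)&(l[:,0]>-90)&(l[:,0]<-55); print('head',l[m].round(1))
K,R,t=cam('scene'); d=np.load('pics/scene_r2.npy')
v,u=np.mgrid[160:225,270:325]; dd=d[160:225,270:325]
p=np.linalg.inv(K)@np.array([u.ravel(),v.ravel(),np.ones(u.size)])*dd.ravel(); w=(R.T@(p-t[:,None])).T
l=(w-[P[0],P[1],0])@np.array([[c,-s,0],[s,c,0],[0,0,1]])*1e3
m=(l[:,0]>-92)&(l[:,0]<-78)&(l[:,2]>125)&(l[:,2]<170)&(abs(l[:,1]+20)<33)&(abs(l[:,1]+20)>15); print('lug face x',np.percentile(l[m,0],[10,50,90]))
m=(l[:,0]>-76)&(l[:,0]<-62)&(l[:,2]>138)&(l[:,2]<165)&(abs(l[:,1]+20)<14); print('head',l[m].mean(0),l[m].min(0),l[m].max(0),m.sum())
m=(l[:,0]<-92)&(l[:,1]<-70)&(l[:,2]>80); q=l[m]; print('spanner',len(q),q.min(0),q.max(0)); a=np.polyfit(q[:,1],q[:,2],1); print(a,np.arctan(a[0]), 'far', q[q[:,1]<-115].mean(0))
E
```

```text
lug 128 [-98.76104048 -85.84373713 168.06344142] [-45.72855929  15.52509784 179.98565377]
head [[-68.  -12.8 155.9]
 [-68.  -17.8 156.5]
 [-68.  -22.7 157.5]
 [-70.6 -12.8 156.4]
 [-70.4 -15.4 155. ]
 [-70.5 -17.8 156.1]
 [-70.6 -20.1 158.6]
 [-70.9 -22.2 162.6]
 [-70.6 -25.1 158.4]
 [-73.3 -12.5 160. ]
 [-73.4 -14.9 160.8]
 [-73.2 -17.6 158.9]
 [-73.2 -20.  159.5]
 [-73.2 -22.5 159.7]
 [-75.5 -10.4 154.4]
 [-75.5 -12.9 154.8]
 [-75.6 -15.2 157.6]
 [-75.7 -17.6 158.6]
 [-75.4 -22.8 156.1]
 [-75.6 -25.1 159.1]
 [-78.3 -12.5 160. ]
 [-78.4 -14.9 161. ]
 [-78.1 -17.7 158. ]
 [-78.1 -22.6 158.9]
 [-80.7 -12.7 157.3]
 [-80.4 -20.5 154.3]
 [-80.4 -25.4 155.8]
 [-83.2 -12.7 157.7]
 [-83.1 -15.3 156.6]
 [-83.2 -17.5 159.5]
 [-83.3 -20.  160.5]
 [-83.1 -25.1 158.5]]
lug face x [-89.34043404 -84.75147962 -83.12021857]
head [-70.39871663 -17.97305038 155.6022826 ] [-75.87366468 -32.01536306 143.2094344 ] [-66.0827918   -8.35242407 163.39616448] 45
spanner 112 [-108.90255885 -137.05822495  114.27588711] [-98.66817441 -76.21192658 153.41172596]
[1.15940613e-01 1.52529160e+02] 0.1154252631218291 far [-102.76219561 -124.53711039  137.64081975]
```

```bash
python3 - <<'E'
from h import *
from fit import W
P=[.5508,-.0920,-.004]
g=W(P,(-69.7,-19.2,150)); o=quat(-.004,.16); z=Ro.from_quat([o[1],o[2],o[3],o[0]]).as_matrix()[:,2]
env.grip(.046)
env.reach(g-z*(.054+.07),o); st()
print(env.movel(g-z*.054,.1,stop_force=12)); st()
p,_=camera('scene'); cv2.imwrite('pics/sc_d_full.png',p)
a=p[120:250,230:360];cv2.imwrite('pics/scd.png',cv2.resize(a,None,fx=4.5,fy=4.5,interpolation=cv2.INTER_CUBIC))
E
```

```text
t 14.98 tcp [ 0.4812 -0.1296  0.2723] q [-0.581  0.379  1.008  2.026 -0.546  1.046 -0.858] F [ 0.1  0.8 -0.1] T [-0.16 -0.01  0.02] op 0.0459
False
 t 15.83 tcp [ 0.4813 -0.1198  0.2037] q [-0.506  0.479  0.909  2.091 -0.675  0.924 -0.756] F [-0.3  0.3 -0.4] T [-0.21  0.    0.05] op 0.0464
```

View pics/scd.png

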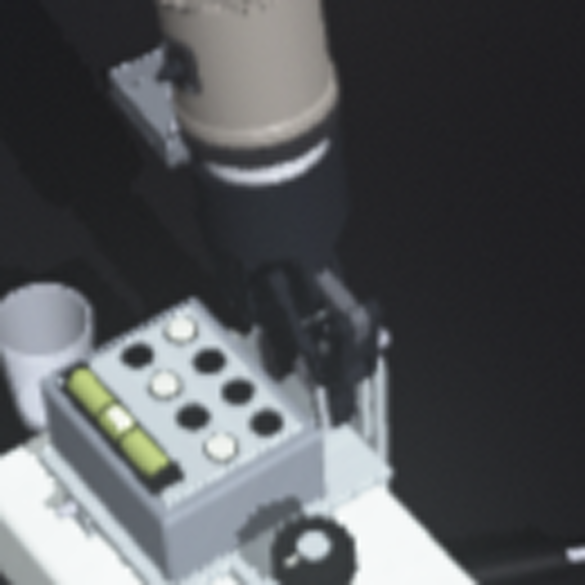

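Fingers are down in the gap with no contact, and the bubble is still centred near crop (118,420). Gripping now.

```bash
python3 - <<'E'
from h import *
env.grip(0,30); st()
env.grip(0,100); st()
env.dwell(.8); st()
shot('f1'); env.dwell(1.5); shot('f2'); st()
a,b=(cv2.imread(f'pics/scene_f{i}_full.png')[150:245,235:330] for i in(1,2))
cv2.imwrite('pics/ff.png',cv2.resize(np.hstack([a,b]),None,fx=4.2,fy=4.2,interpolation=cv2.INTER_CUBIC))
E
python3 bub.py pics/top_f1_full.png pics/top_f2_full.png; python3 bub2.py pics/top_f2_full.png pics/scene_f2_full.png
```

```text
t 16.24 tcp [ 0.4813 -0.1198  0.2038] q [-0.506  0.478  0.909  2.091 -0.675  0.925 -0.756] F [-1.2 -1.5  6.3] T [-0.04  0.16  0.05] op 0.0184
 t 16.46 tcp [ 0.4813 -0.1198  0.204 ] q [-0.506  0.478  0.909  2.09  -0.675  0.925 -0.756] F [-1.6 -0.5  7.9] T [0.05 0.39 0.07] op 0.0162
 t 17.26 tcp [ 0.4813 -0.1198  0.204 ] q [-0.506  0.478  0.909  2.09  -0.675  0.925 -0.756] F [-1.9 -0.2  8.7] T [0.08 0.36 0.09] op 0.0163
 t 18.96 tcp [ 0.4813 -0.1198  0.204 ] q [-0.506  0.478  0.909  2.09  -0.675  0.925 -0.756] F [-2.3 -0.5  7.9] T [0.07 0.37 0.03] op 0.0164
pics/top_f1_full.png c 376.32 off_px -0.02 off_mm -0.05  tilt 0.0001 sc 2.373 blur 1.49 cost 5.24 lines 77 78
pics/top_f2_full.png c 376.34 off_px -0.03 off_mm -0.08  tilt 0.0001 sc 2.374 blur 1.50 cost 5.27 lines 78 78
pics/top_f2_full.png 37 cost 6.5 vial_y -31.09 off_mm 0.68 blur 3.4 [376.1 210.8]
pics/top_f2_full.png 38 cost 10.1 vial_y -31.11 off_mm 0.67 blur 3.2 [376.1 210.4]
pics/top_f2_full.png 39 cost 14.8 vial_y -31.57 off_mm 1.16 blur 3.0 [376.1 210. ]
pics/top_f2_full.png 40 cost 7.3 vial_y -30.85 off_mm 0.38 blur 4.0 [376.1 209.6]
pics/scene_f2_full.png 37 cost 20.9 vial_y -32.35 off_mm -0.19 blur 3.5 [256.9 212.9]
pics/scene_f2_full.png 38 cost 15.2 vial_y -32.43 off_mm 0.05 blur 3.4 [256.6 213.1]
pics/scene_f2_full.png 39 cost 13.8 vial_y -32.50 off_mm 0.43 blur 3.6 [256.2 213.3]
pics/scene_f2_full.png 40 cost 24.3 vial_y -32.30 off_mm 0.43 blur 4.1 [255.8 213.5]
```

View pics/ff.png

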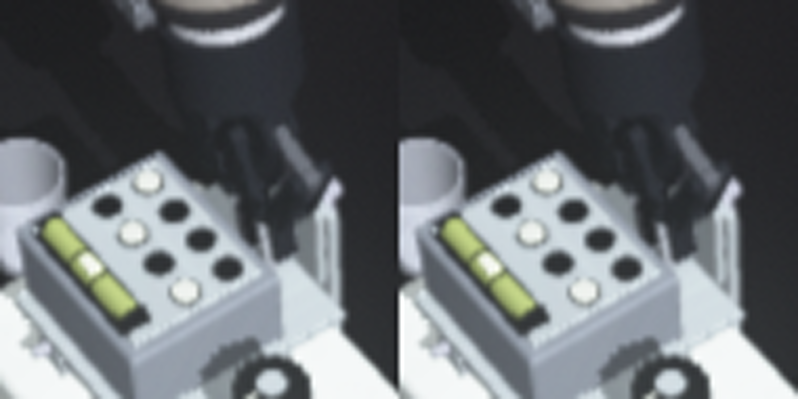

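View pics/top_f2.png

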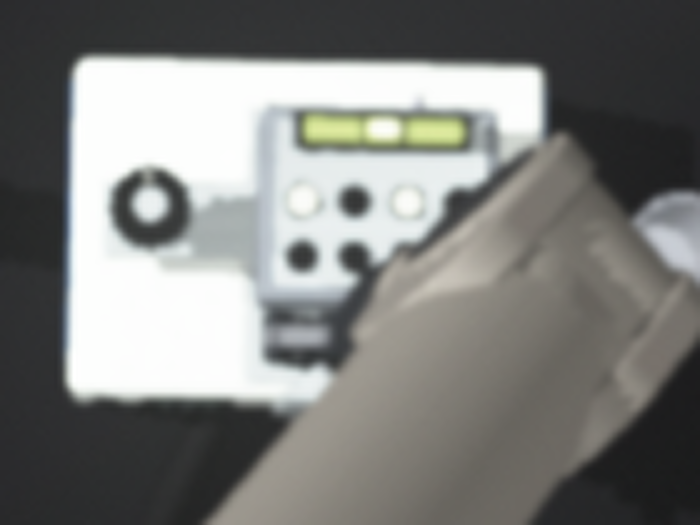

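```bash
python3 - <<'E'
import cv2,numpy as np
o=[cv2.imread(f'pics/scene_f{i}_full.png')[140:200,260:320] for i in (1,2)]
m=np.hstack(o); m=np.clip(m.astype(float)*2,0,255).astype('u1')
cv2.imwrite('pics/sp.png',cv2.resize(m,None,fx=6.6,fy=6.6,interpolation=cv2.INTER_CUBIC))
for k in ('scene','top'):
  d=cv2.absdiff(cv2.imread(f'pics/{k}_f1_full.png'),cv2.imread(f'pics/{k}_f2_full.png')).max(2); ys,xs=np.where(d>25); print(k,d.max(),len(xs),list(zip(xs,ys))[:20])
E
```

```text
scene 4 0 []
top 5 0 []
```

View pics/sp.png

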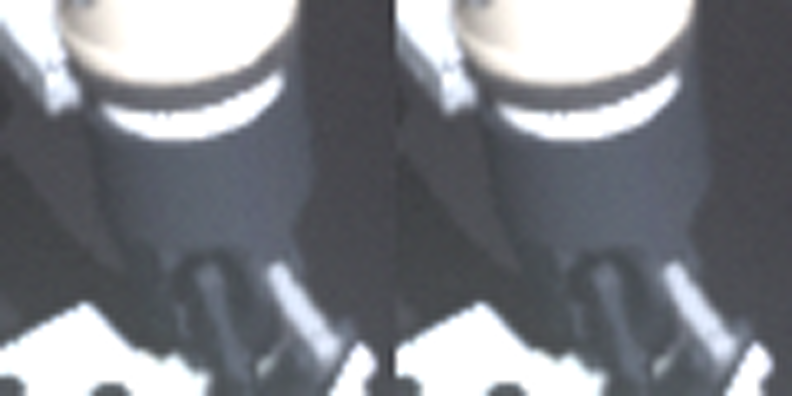

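```bash
python3 - <<'E'
from h import *
st(); print(job.job_done())
E
```

```text
t 18.96 tcp [ 0.4813 -0.1198  0.204 ] q [-0.506  0.478  0.909  2.09  -0.675  0.925 -0.756] F [-2.3 -0.5  7.9] T [0.07 0.37 0.03] op 0.0164
the job is handed in; nothing more can be done
None
```

I levelled the platform, gripped the bolt head, and handed the job in at about 19 s with the arm still holding. I could not see the spanner at the end, because the gripper hid it in both views.

- **Levelling:** I turned the foot knob about 2.4 rad clockwise in one grasp. That went slightly too far, so I took a second grasp and turned it back 0.13 rad. With the bolt gripped, most readings put the bubble within about 0.7 mm of midway between the lines, which is about 0.001 rad of tilt. The two cameras and two fits disagreed by up to about 1 mm, and the largest single reading was 1.2 mm.
- **Bolt grip:** I went down into the gap with the gripper tilted 0.16 rad to match the bolt's angle (about 0.12 rad when measured). The descent met no contact. I then closed on the flats with 100 N.
- **Holding:** The finger opening stayed at 16.4 mm and the tool force at about 8 N. An opening of 16.4 mm fits a 19 mm head at this force, as the pads also read low on the knob. Two sets of pictures over 1.5 s with the bolt held showed no change in either view.
- **Not confirmed:** That the bolt has stopped turning rests on the steady grip and unchanged pictures, not on seeing the spanner itself.

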